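# Pass a pan of fruit dishes past the spring stop of the pan slide

### The arm

A 6-joint arm with a two-finger parallel gripper is mounted at the origin on the work surface. World frame = base frame: x ahead of the robot, y to its left, z up, the work surface at z = 0. Lengths are in m, angles in rad, forces in N, time in s.
With the tool pointing down it reaches from about 0.225 to 0.875 m from the base axis. Payload 3.4 kg.
Tool frame: the origin (TCP) lies between the finger pads; the fingertips stand 19 mm ahead of it and the grasp point (between the pads) is the TCP; z points along the fingers, y is the line along which they close (so a half turn about z gives the same grasp; the last joint's range is limited). The gripper opens to 85 mm and grips with 20 to 120 N. Pads are 22 mm wide; open, the fingers measure 114 mm over their backs; the gripper's body (76 mm by 85 mm) begins 54 mm behind the grasp point. The pads swing forward as they close: fully open they stand 13 mm farther back than shut.
Start: joints at [-1.366, 0.276, 1.505, -0, 1.361, -0.121], TCP at [0.184, -0.545, 0.25] pointing down, gripper open.
Joint ranges: [-2.89, 2.89], [-0.75, 2.08], [0.22, 2.7], [-1.18, 4.32], [0.11, 2.71], [-2.7, 2.7]. Speed limits (rad/s): [2.57, 2.57, 3.14, 3.14, 3.14, 3.14].

### API

Orientations are given as a unit quaternion [w, x, y, z].
In Python, from rig import get_state, imaging, ticket gives the robot as it stands. The module is installed in compiled form; this text tells all that it offers.
- The arm moves only by the shell command python3 -m inch 'ROWS' [FORCE]. ROWS is JSON, a list of rows, each an object with "claw": the opening, from -1 (shut) to 1 (fully open); "travel": the shift along the world's x, y, z in units of 200 mm (1.0 is 200 mm), a list of three; "turn": the turn about the world's z in units of 180 degrees (1.0 is 180 degrees). A call has 1 to 5 rows; each row is the pose to reach, as a shift and turn from the pose commanded when the call began, turning the shorter way round; what a row does not reach only later rows make up. A row lasts 1/10 s, in which the tool goes at most 50 mm and 8.59 degrees, less where a joint would pass 70% of its speed; a pose out of reach is approached as far as the arm can. A call with a number of a shift or a turn outside -1 to 1 is refused whole. A call with a gripper value outside its range is refused whole. The fingers move at their own pace and stop on an object; FORCE is the grip in N (left out, the last holds). Time passes only in rows, so rows that repeat a pose let the fingers close. It gives the time, the measured TCP pose, the force, the opening and the grip force at its end, in the units of the state.
- get_state(): the state, without advancing time (a new reading comes with each control period).
- imaging.get_image(name): name is "scene" or "side" or "wrist"; returns the picture (384x512x3 uint8, red, green, blue); there is no depth.
- imaging.camera_params(name): a dict with "camera_matrix" (3x3 intrinsics, pixels), "cam_to_world" (4x4, takes a point from camera to world coordinates); the wrist camera has in their place "T_tool_cam" (4x4, takes a point from camera to tool coordinates, whose origin is the TCP and whose axes are the flange's). Camera axes: x right, y down, z forward; pixel columns grow to the right and rows downward; lengths in m; the calibration is good to about 2 mm. A picture is of the moment at which its call begins: read the wrist's pose just before it. camera_params takes no time and is no camera call.
- ticket.sign_off(): hands the job in; it is judged then, once.
The state is a dict: "clock": time; "qpos": joint angles; "qd": joint speeds; "effort": joint torques, N m; "position": TCP position; "ee_rot": TCP orientation; "contact_force": force on the tool from outside, world axes, zero at the start; "moment": the same for the moment, N m; "width": finger opening in m; "gripper_force": force on a finger pad.
Only numpy, scipy, OpenCV 4.12 (cv2) and the standard library are available. Lean on these libraries where they do the work, as an engineer would, in place of code of your own. Each camera call takes 0.05 s, during which the arm holds its last target. There are 200 camera calls.

### The job

Hold the pan slide's spring stop down with a fingertip on its green press plate and meanwhile slide the steel pan with the two fruit dishes along past it, then on until the pan meets the rubber bumper and the stop springs back up behind it. Only press and push: do not lift the pan or the dishes off what they stand on, keep the dishes upright in the pan, and leave everything else on the table where it is.

Things in the scene. Friction and masses are not known exactly. Their poses are not given: they have to be found in the camera images.
- pan_slide: Bench-top steel slide for pans, fixed, 440 mm long, 180 wide. Origin on the table surface, on its middle line, level with the stop's upstream face. +y is the way the pan travels, +z up, +x across to the side of the green press plate. The pan runs on two white strips 30 mm above the table, between rods 10 mm thick (axes at x = -83 and +83, 60 above the table), 2 mm play a side.
- pan_stop (a joint): Travel of the spring stop, m: 0 up (nose 16 mm above the strips, blocks the pan), 0.020 fully down; the pan passes from 0.017 on. Its spring lifts with 1.2 N (up) to 2 N (down). Let go, it comes up at once, unless the pan is over the nose: then the pan's floor keeps it down (about 0.016) until the pan's rear wall has passed.
- press_plate (a point): Centre of the top of the stop's green press plate; 74 mm above the table when up, 54 when down. The plate is 105 mm long along the slide (slide y -75 to +30) and 44 wide (slide x +96 to +140), smooth and free above, so a fingertip can glide along it while pressing, with another finger inside the pan behind its front wall. Nothing stands beyond its +y end.
- stop_nose (a point): Middle of the top edge of the upstream face of the stop's nose, the steel bar that blocks the pan: slide x = +67, y = 0 mm, 46 mm above the table when up, 26 when down. The nose is 12 mm thick along the slide, and one piece with the press plate.
- bumper_face (a point): Middle of the face of the black rubber bumper at the slide's end, at slide y = +158 mm; its top is 57 mm above the table. It stops the pan's front wall, under the rim. The pan's origin is then at slide y = +89 mm.
- pan: Loose open steel pan, about 0.45 kg, on the slide, its front wall 5 to 20 mm before the stop. Origin: centre of its underside; z up, y = the way it travels. Body 152 (x) by 138 (y) mm outside, upright walls and floor 3 mm thick, 65 mm high; a flat rim at the top, 3 mm thick, reaches out to 176 (x) by 162 (y). Inside, the front half (y > 6 mm) is empty; the dishes stand in the rear half.
- front_wall (a point): Middle of the top of the pan's front wall, at its inner face: y = +66 mm in the pan's frame, 65 mm above its underside. A finger inside the pan can push the pan on by this wall.
- dish_a: White round fruit dish standing in the rear half of the pan, 64 mm across, 45 mm high, about 0.2 kg. Origin at the centre of its underside, z up.
- dish_b: Second fruit dish in the pan, like dish_a.
- dish_c: Larger fruit dish (80 mm across, 48 mm high) standing on the table beyond the slide: leave alone. Origin at the centre of its underside.
- dish_d: Empty white dish (80 mm across, 48 mm high) on the table past the slide's bumper end: leave alone. Origin at the centre of its underside.
- spoon: Steel serving spoon, 200 mm long, lying on the table beyond the slide: leave alone. Origin under its middle.
- shaker: Blue seasoning can 60 mm across, 120 mm high, standing on the robot's left: leave alone. Origin at the centre of its underside.
- bowls: Stack of white bowls, 120 mm across, 78 mm high, standing on the robot's right: leave alone. Origin at the centre of its underside.
Not all that is in view belongs to the job. What is shaped like the pan but orange or purple is not meant.

How it is judged:
On the way, in this order (a step that is already met when the one before it is completed fails the run):
1. the stop is held down with the fingers, the pan still before it (value of joint pan_stop above 0.0155 m and contact force between the fingers and pan_stop above 0.2 N and y of pan in the frame of pan_slide below -0.06 m), for 0.05 s.
2. the pan is over the stop, which stays down (value of joint pan_stop above 0.014 m and y of pan in the frame of pan_slide above -0.05 m), for 0.1 s.
At the end, for the whole second after the job is handed in: The pan stands flat on the slide at the bumper (within 10 mm) and at rest, the stop has sprung up behind it (joint within 3 mm of fully up), and both dishes stand upright on the pan's floor (y of pan in the frame of pan_slide above 0.079 m and z of pan in the frame of pan_slide below 0.034 m and angle between pan's own z axis and vertical below 0.05 rad and value of joint pan_stop below 0.003 m and linear speed of pan below 0.01 m/s and angle between each of dish_a, dish_b's own z axis and vertical below 0.1 rad and z of each of dish_a, dish_b in the frame of pan below 0.008 m and horizontal distance between each of dish_a, dish_b and pan below 0.07 m); the robot touches nothing.
It fails at once if the pan is lifted or tipped (z of pan in the frame of pan_slide above 0.042 m or angle between pan's own z axis and vertical above 0.15 rad).
It fails at once if a dish in the pan is lifted or tipped (z of any of dish_a, dish_b in the frame of pan above 0.015 m or angle between any of dish_a, dish_b's own z axis and vertical above 0.35 rad).
It fails at once if something else on the table is moved (over 20 mm) (distance of any of dish_c, dish_d, spoon, shaker, bowls from where it was at the start of the episode above 0.02 m).
It also fails if it takes over 40 s, if anything falls off the work surface, if the arm or the gripper's body presses on something with over 40 N, if the wrist force passes 120 N, or if a joint passes its speed limit or range.

## Working session

There is one attempt and no reset: what is moved stays moved. The work goes in short steps, Python scripts to look and compute and a shell command to move; the robot and the scene stay as the last step left them, time stands still between calls to the robot, and variables do not carry over. Pictures are saved under pics/ and viewed, at most 10 in all, crops included, and the job is handed in when it is done.

```bash
mkdir -p pics; cat > h.py <<'E'
import numpy as np, cv2
from rig import get_state, imaging, ticket
def snap(name,fn):
    im=imaging.get_image(name); cv2.imwrite('pics/'+fn,im[:,:,::-1]); return im
def ray(name,uv,z):
    p=imaging.camera_params(name);K=np.array(p["camera_matrix"]);T=np.array(p["cam_to_world"])
    d=T[:3,:3]@np.linalg.inv(K)@[uv[0],uv[1],1]; o=T[:3,3]
    return o+d*(z-o[2])/d[2]
def proj(name,P):
    p=imaging.camera_params(name);K=np.array(p["camera_matrix"]);T=np.linalg.inv(np.array(p["cam_to_world"]))
    c=T[:3,:3]@np.array(P)+T[:3,3]; u=K@c; return u[:2]/u[2]
E
python3 - <<'E'
from h import *
a=snap('scene','s0.png'); b=snap('side','d0.png')
s=get_state(); print(s)
for n in('scene','side'): print(n,imaging.camera_params(n))
E
```

```text
{'clock': 0.1, 'qpos': array([-1.36600342e+00,  2.76542833e-01,  1.50598247e+00, -2.92811427e-05,
        1.36070071e+00, -1.21007839e-01]), 'qd': array([-0.00198237, -0.00157605, -0.00198278,  0.00023765, -0.00218097,
        0.00026161]), 'effort': array([ 1.19536744e-03, -4.17701876e+01, -2.46403384e+01, -1.46784000e-04,
        5.73065787e-03, -2.10839636e-05]), 'position': array([ 0.1839324 , -0.54433656,  0.24952946]), 'ee_rot': array([-8.15362731e-04,  9.86760223e-01,  1.62183832e-01, -4.85063214e-05]), 'contact_force': array([-0.68332738, -0.07004073, -1.12309806]), 'moment': array([ 0.0098808 , -0.01168231,  0.00767572]), 'gripper_force': 0.0, 'width': 0.08550200744320591}
scene {'camera_matrix': array([[463.28928844,   0.        , 258.11965633],
       [  0.        , 463.28928844, 184.31348045],
       [  0.        ,   0.        ,   1.        ]]), 'cam_to_world': array([[ 0.03269926,  0.64083397, -0.76698278,  1.51624392],
       [ 0.99920779, -0.03837729,  0.01053463, -0.02947031],
       [-0.02268377, -0.76671964, -0.64158121,  0.96278844],
       [ 0.        ,  0.        ,  0.        ,  1.        ]])}
side {'camera_matrix': array([[401.54849021,   0.        , 254.75168861],
       [  0.        , 401.54849021, 190.23839577],
       [  0.        ,   0.        ,   1.        ]]), 'cam_to_world': array([[-0.93298704, -0.24008596,  0.26813039,  0.18947977],
       [-0.35989292,  0.61509283, -0.7015254 ,  0.71962344],
       [ 0.00350132, -0.75101234, -0.66027888,  0.80170164],
       [ 0.        ,  0.        ,  0.        ,  1.        ]])}
```

View pics/s0.png

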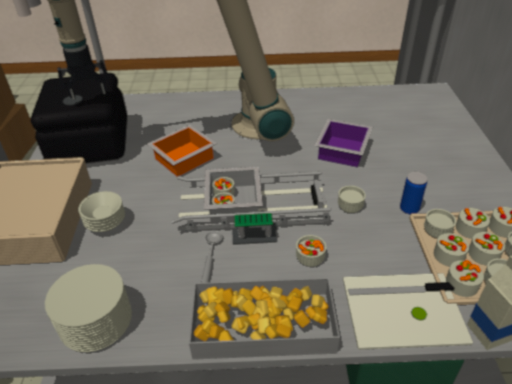

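View pics/d0.png

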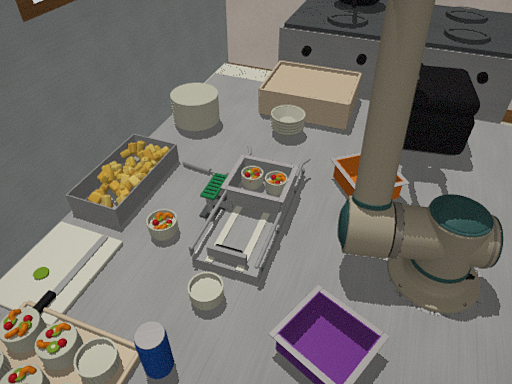

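The steel pan with two dishes is at scene (233,190) on the slide. The green plate is at (253,220) and the bumper at (318,195). Lookalikes are the orange tray (183,150), the purple tray (344,142) and the big grey tray of yellow cubes (265,318). I choose the one on the slide and crop it to check.

```bash
python3 - <<'E'
import cv2
a=cv2.imread('pics/s0.png')[155:255,170:340]; b=cv2.imread('pics/d0.png')[140:280,185:315]
cv2.imwrite('pics/s0c.png',cv2.resize(a,None,fx=4.7,fy=4.7,interpolation=cv2.INTER_CUBIC))
cv2.imwrite('pics/d0c.png',cv2.resize(b,None,fx=4.2,fy=4.2,interpolation=cv2.INTER_CUBIC))
E
```

```text
(no output)
```

View pics/s0c.png

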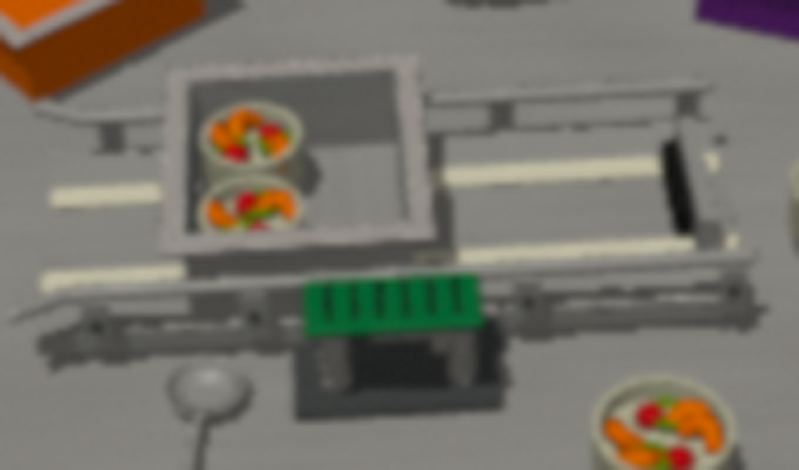

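View pics/d0c.png

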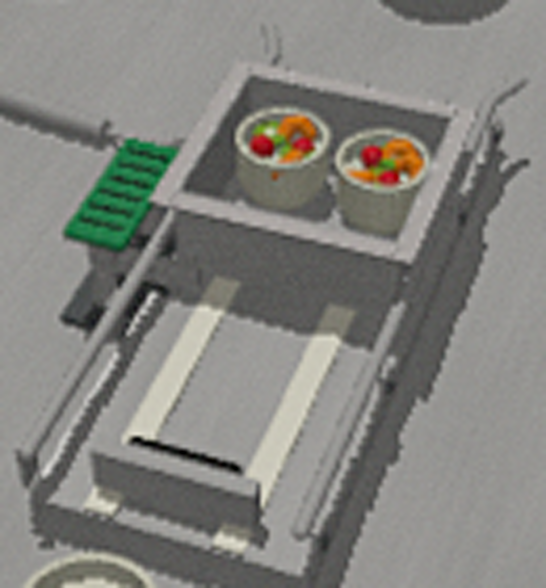

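```bash
cat > fit.py <<'E'
from h import *
from scipy.optimize import least_squares
pl=[(96,-75),(96,30),(140,30),(140,-75)]; rm=[(-88,-81),(-88,81),(88,81),(88,-81)]
S=np.array([(305,285),(475,276),(481,323),(307,328),(165,70),(418,55),(437,238),(160,250)])
D=np.array([(180,145),(122,244),(65,233),(128,140),(475,108),(405,262),(155,200),(243,65)])
D=D[[0,1,2,3,4,5,6,7]]
S=(S+.5)/4.7-.5+[170,155]; D=(D+.5)/4.2-.5+[185,140]
def f(q,full=False):
    x,y,t,p=q; c,s=np.cos(t),np.sin(t); r=[]
    for n,M in(('scene',S),('side',D)):
        for i in range(8):
            a,b=(np.array(pl[i]) if i<4 else np.array(rm[i-4]))/1000.; z=.074 if i<4 else .095
            if i>=4:b+=p
            r.append(proj(n,[x+c*a-s*b,y+s*a+c*b,z])-M[i])
    return np.ravel(r)
o=least_squares(f,[.5,-.1,0,-.08],loss='soft_l1'); print(o.x); print(f(o.x).reshape(-1,2).round(1).tolist())
E
python3 fit.py
python3 - <<'E'
from h import *
print(imaging.camera_params('wrist'))
E
```

```text
[ 0.48083253 -0.01541277  0.02993352 -0.07544137]
[[-1.0, -1.1], [0.5, -1.4], [0.5, -0.3], [-1.1, 1.0], [0.4, -0.3], [-0.5, -0.1], [-0.5, -0.3], [-0.1, 0.6], [0.9, 0.9], [-0.1, 0.7], [-1.4, -0.4], [-0.8, -1.1], [0.8, 0.8], [1.4, 0.5], [-2.0, 0.3], [-1.5, -1.2]]
{'camera_matrix': array([[345.85196383,   0.        , 255.47193966],
       [  0.        , 345.85196383, 191.82072885],
       [  0.        ,   0.        ,   1.        ]]), 'T_tool_cam': array([[ 8.71139352e-04, -9.57669966e-01, -2.87867119e-01,
         7.43226691e-02],
       [ 9.99999514e-01,  9.67292285e-04, -1.91782377e-04,
         3.95695156e-04],
       [ 4.62115866e-04, -2.87866812e-01,  9.57670343e-01,
        -1.24634933e-01],
       [ 0.00000000e+00,  0.00000000e+00,  0.00000000e+00,
         1.00000000e+00]])}
```

Measurements fit: the slide is at (0.481,-0.015) with yaw 1.7°, and the pan is at slide y ≈ -75 mm. The crops show the open steel pan with both dishes in its rear half, so the choice is right. I'll hover with one finger over the plate and one over the empty front half: TCP at slide (62,-30), i.e. world (0.544,-0.0435), turned +73°.

```bash
python3 -m inch '[{"claw":1,"travel":[0.13,0.18,0],"turn":0.04},{"claw":1,"travel":[0.26,0.36,0],"turn":0.08},{"claw":1,"travel":[0.39,0.54,0],"turn":0.12},{"claw":1,"travel":[0.52,0.72,0],"turn":0.16},{"claw":1,"travel":[0.65,0.9,0],"turn":0.2}]' | tail -c 700
python3 -m inch '[{"claw":1,"travel":[0.13,0.18,0],"turn":0.04},{"claw":1,"travel":[0.26,0.36,0],"turn":0.08},{"claw":1,"travel":[0.39,0.54,0],"turn":0.12},{"claw":1,"travel":[0.52,0.72,0],"turn":0.16},{"claw":1,"travel":[0.65,0.9,0],"turn":0.2}]' | tail -c 700
python3 -m inch '[{"claw":1,"travel":[0.13,0.18,0],"turn":0.0055},{"claw":1,"travel":[0.26,0.36,0],"turn":0.0055},{"claw":1,"travel":[0.39,0.54,0],"turn":0.0055},{"claw":1,"travel":[0.5,0.71,0],"turn":0.0055},{"claw":1,"travel":[0.5,0.71,0],"turn":0.0055}]'
python3 - <<'E'
from h import *
s=get_state();a=snap('wrist','w1.png');p=s['position'];q=s['ee_rot'];print(p,q,s['qpos'])
print('dish_c',ray('scene',(311,245),.048))
E
```

```text
clock: 0.6
position: [0.3146, -0.3631, 0.25]
ee_rot: [-0.0, 0.887, 0.461, 0.0]
contact_force: [0.9, -0.6, 0.8]
width: 0.0853
gripper_force: 0.0
clock: 1.1
position: [0.4446, -0.183, 0.2501]
ee_rot: [-0.0, 0.701, 0.713, -0.0]
contact_force: [1.4, -0.8, -0.6]
width: 0.0853
gripper_force: 0.0
clock: 1.6
position: [0.5462, -0.0387, 0.2496]
ee_rot: [-0.001, 0.695, 0.719, 0.001]
contact_force: [-1.0, -0.9, 0.3]
width: 0.0853
gripper_force: 0.0
[ 0.54616213 -0.03866737  0.24962402] [-5.78946313e-04  6.94965474e-01  7.19041882e-01  1.19477671e-03] [-0.19945116  0.23460719  1.56446409  0.00270737  1.34221038 -0.2341151 ]
dish_c [0.68167557 0.11741391 0.048     ]
```

View pics/w1.png

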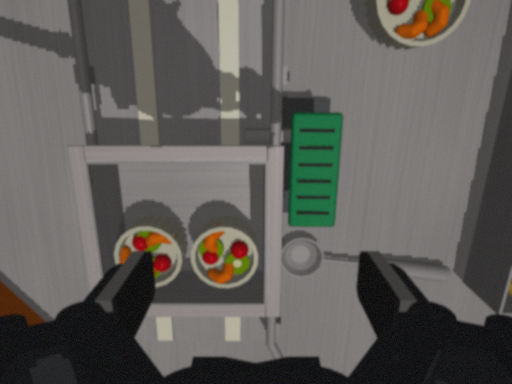

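The wrist view shows plate corners at (293,113), (341,114), (335,226) and (290,225), and pan rim front corners at (68,147) and (284,146). The fingers straddle as planned. I'll cross-check the fit with this view.

```bash
python3 - <<'E'
from h import *
from scipy.spatial.transform import Rotation as R
from scipy.optimize import least_squares
p=imaging.camera_params('wrist');K=np.array(p['camera_matrix'])
s=get_state();print(s['position'],s['clock'])
T=np.eye(4);q=np.array([-5.789e-4,.694965,.719042,1.1948e-3]);T[:3,:3]=R.from_quat(np.r_[q[1:],q[0]]).as_matrix();T[:3,3]=[.54616,-.03867,.24962]
W=np.linalg.inv(T@np.array(p['T_tool_cam']))
M=[(290,225),(293,113),(341,114),(335,226),(68,147),(284,146),(280,317)]
P=[(96,-75,0),(96,30,0),(140,30,0),(140,-75,0),(-88,81,1),(88,81,1),(88,-81,1)]
def f(q):
    x,y,t,o=q;c,s=np.cos(t),np.sin(t);r=[]
    for m,(a,b,k) in zip(M,P):
        a=a/1e3;b=b/1e3+k*o;X=W[:3,:3]@[x+c*a-s*b,y+s*a+c*b,.095 if k else .074]+W[:3,3];u=K@X;r.append(u[:2]/u[2]-m)
    return np.ravel(r)
o=least_squares(f,[.48,-.015,.03,-.075],loss='soft_l1');print(o.x,f(o.x).round(1))
E
```

```text
[ 0.54468939 -0.04072415  0.2495662 ] 1.65
[ 0.48180172 -0.01728291  0.03717729 -0.07645248] [-1.   2.4 -0.9 -0.6  3.  -1.7  1.1  1.3 -0.9 -0.2  0.   0.3  0.4  0.1]
```

Both fits agree within 2 mm. Descending to just above the plate, with a 4 mm shift back for clearance.

```bash
python3 -m inch '[{"claw":1,"travel":[0,-0.02,-0.2],"turn":0},{"claw":1,"travel":[0,-0.02,-0.4],"turn":0},{"claw":1,"travel":[0,-0.02,-0.6],"turn":0},{"claw":1,"travel":[0,-0.02,-0.72],"turn":0},{"claw":1,"travel":[0,-0.02,-0.72],"turn":0}]'
python3 - <<'E'
from h import *
print(get_state()['position'])
a=snap('side','d1.png');snap('side','d1.png')
b=cv2.imread('pics/d1.png')[120:270,165:335]
cv2.imwrite('pics/d1c.png',cv2.resize(b,None,fx=4,fy=4,interpolation=cv2.INTER_CUBIC)); print(get_state()['contact_force'])
E
```

```text
clock: 2.15
position: [0.5402, -0.0473, 0.1028]
ee_rot: [-0.004, 0.697, 0.717, -0.003]
contact_force: [-0.8, -1.0, -0.3]
width: 0.0854
gripper_force: 0.0
[ 0.54023103 -0.04725993  0.10275132]
[ 0.56472773 -0.40707373  0.50585148]
```

View pics/d1c.png

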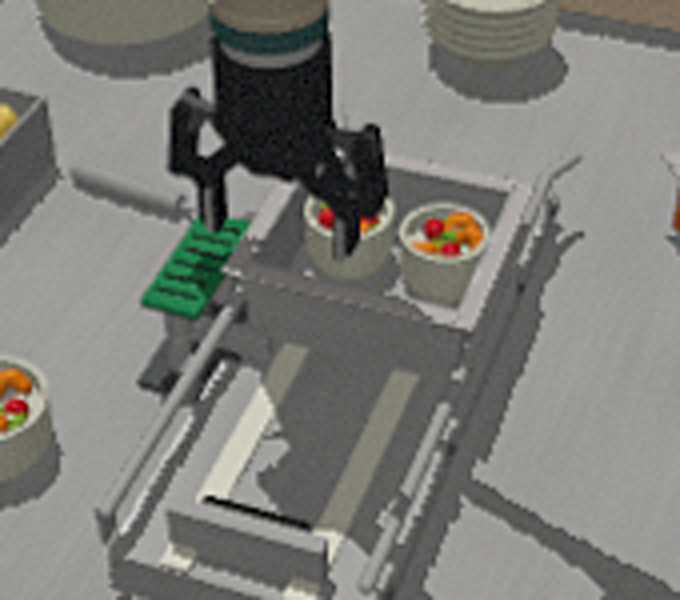

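The fingers are over the plate (213,228) and inside the pan's front half (343,257), clear of both. I'll estimate tip height from these pixels.

```bash
python3 - <<'E'
from h import *
s=get_state();print(s['position'],s['clock'])
x,y,_=s['position']
for z in(.08,.085,.09,.095,.1): print(z,proj('side',[x-.05,y-.002,z]).round(1),proj('side',[x+.05,y+.002,z]).round(1))
print('seen (250.6,184) (218.2,177)')
E
```

```text
[ 0.54382989 -0.04764457  0.10659639] 2.25
0.08 [251.2 188.7] [217.4 181. ]
0.085 [251.2 187.3] [217.3 179.6]
0.09 [251.2 185.9] [217.2 178.3]
0.095 [251.2 184.5] [217.1 176.9]
0.1 [251.2 183.1] [217.  175.5]
seen (250.6,184) (218.2,177)
```

```bash
python3 -m inch '[{"claw":1,"travel":[0,0,-0.06],"turn":0},{"claw":1,"travel":[0,0,-0.11],"turn":0},{"claw":1,"travel":[0,0,-0.11],"turn":0},{"claw":1,"travel":[0,0,-0.11],"turn":0},{"claw":1,"travel":[0,0,-0.11],"turn":0}]' | grep -E 'pos|cont'
python3 -m inch '[{"claw":1,"travel":[0,0,-0.02],"turn":0},{"claw":1,"travel":[0,0,-0.04],"turn":0},{"claw":1,"travel":[0,0,-0.06],"turn":0},{"claw":1,"travel":[0,0,-0.06],"turn":0},{"claw":1,"travel":[0,0,-0.06],"turn":0}]'| grep -E 'pos|cont'
python3 -m inch '[{"claw":1,"travel":[0,0,-0.01],"turn":0},{"claw":1,"travel":[0,0,-0.02],"turn":0},{"claw":1,"travel":[0,0,-0.03],"turn":0},{"claw":1,"travel":[0,0,-0.03],"turn":0},{"claw":1,"travel":[0,0,-0.03],"turn":0}]'| grep -E 'pos|cont'
python3 - <<'E'
from h import *
print(get_state()['contact_force'],get_state()['clock'])
snap('side','d2.png')
b=cv2.imread('pics/d2.png')[120:270,165:335]
cv2.imwrite('pics/d2c.png',cv2.resize(b,None,fx=4,fy=4,interpolation=cv2.INTER_CUBIC))
E
```

```text
position: [0.5444, -0.0468, 0.0847]
contact_force: [0.7, 0.2, -0.9]
position: [0.5442, -0.0468, 0.0723]
contact_force: [0.8, -0.4, 1.4]
position: [0.5441, -0.0468, 0.0663]
contact_force: [1.4, 0.1, 1.7]
[1.41282423 0.11968172 1.70384911] 3.75
```

View pics/d2c.png

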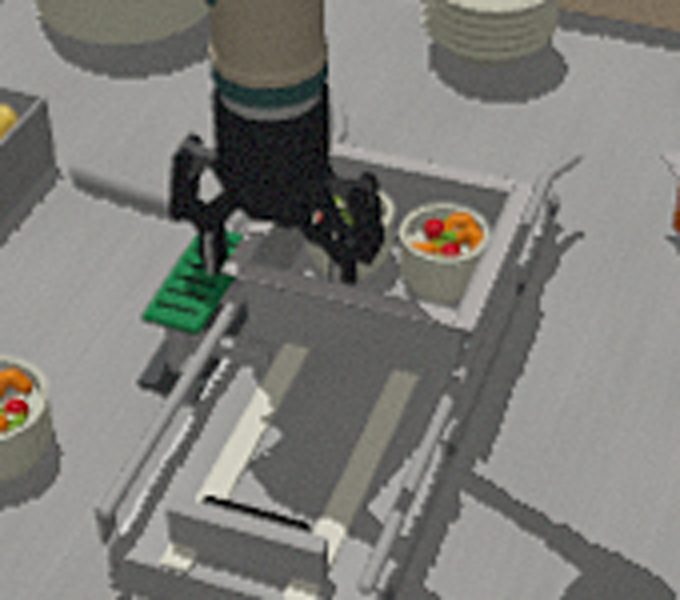

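The plate has dropped about 14 mm: its near corner moved from y=316 to y=332 in the crop. I'll go on to the bottom in small steps, watching the force.

```bash
python3 -m inch '[{"claw":1,"travel":[0,0,-0.01],"turn":0},{"claw":1,"travel":[0,0,-0.02],"turn":0},{"claw":1,"travel":[0,0,-0.02],"turn":0}]'| grep -E 'pos|cont'
python3 -m inch '[{"claw":1,"travel":[0,0,-0.006],"turn":0},{"claw":1,"travel":[0,0,-0.006],"turn":0}]'| grep -E 'pos|cont'
python3 -m inch '[{"claw":1,"travel":[0,0,-0.006],"turn":0},{"claw":1,"travel":[0,0,-0.006],"turn":0}]'| grep -E 'pos|cont'
```

```text
position: [0.5441, -0.0468, 0.0621]
contact_force: [1.6, 0.6, 2.3]
position: [0.544, -0.0468, 0.061]
contact_force: [0.5, 0.1, 1.8]
position: [0.5441, -0.0468, 0.0599]
contact_force: [1.3, 0.1, 2.2]
```

```bash
python3 -m inch '[{"claw":1,"travel":[0,0,-0.004],"turn":0},{"claw":1,"travel":[0,0,-0.004],"turn":0}]'| grep -E 'pos|cont'
python3 -m inch '[{"claw":1,"travel":[0,0,-0.004],"turn":0},{"claw":1,"travel":[0,0,-0.004],"turn":0}]'| grep -E 'pos|cont'
```

```text
position: [0.5441, -0.0468, 0.0597]
contact_force: [-0.7, 0.9, 5.5]
position: [0.5441, -0.0468, 0.0596]
contact_force: [-3.0, 0.3, 11.2]
```

Bottomed out. I'll ease up 1 mm and start pushing along the slide.

```bash
python3 -m inch '[{"claw":1,"travel":[0,0,0.005],"turn":0},{"claw":1,"travel":[-0.001,0.025,0.005],"turn":0},{"claw":1,"travel":[-0.002,0.05,0.005],"turn":0},{"claw":1,"travel":[-0.003,0.075,0.005],"turn":0},{"claw":1,"travel":[-0.003,0.1,0.005],"turn":0}]'| grep -E 'pos|cont|clock'
python3 -m inch '[{"claw":1,"travel":[-0.001,0.02,0],"turn":0},{"claw":1,"travel":[-0.002,0.04,0],"turn":0},{"claw":1,"travel":[-0.003,0.06,0],"turn":0}]'| grep -E 'pos|cont|clock'
```

```text
clock: 5.4
position: [0.5441, -0.0282, 0.0597]
contact_force: [0.5, -7.4, 5.0]
clock: 5.7
position: [0.5436, -0.0162, 0.0597]
contact_force: [-0.5, -7.5, 5.9]
```

Sliding steadily at about 7.5 N with the stop held down. I'll continue.

```bash
for i in 1; do python3 -m inch '[{"claw":1,"travel":[-0.001,0.025,0],"turn":0},{"claw":1,"travel":[-0.002,0.05,0],"turn":0},{"claw":1,"travel":[-0.003,0.075,0],"turn":0},{"claw":1,"travel":[-0.003,0.1,0],"turn":0},{"claw":1,"travel":[-0.004,0.125,0],"turn":0}]'| grep -E 'pos|cont|clock'; done
python3 - <<'E'
from h import *
snap('side','d3.png')
b=cv2.imread('pics/d3.png')[120:270,165:335]
cv2.imwrite('pics/d3c.png',cv2.resize(b,None,fx=4,fy=4,interpolation=cv2.INTER_CUBIC))
E
```

```text
clock: 6.2
position: [0.5427, 0.0088, 0.0597]
contact_force: [0.4, -7.7, 5.0]
```

View pics/d3c.png

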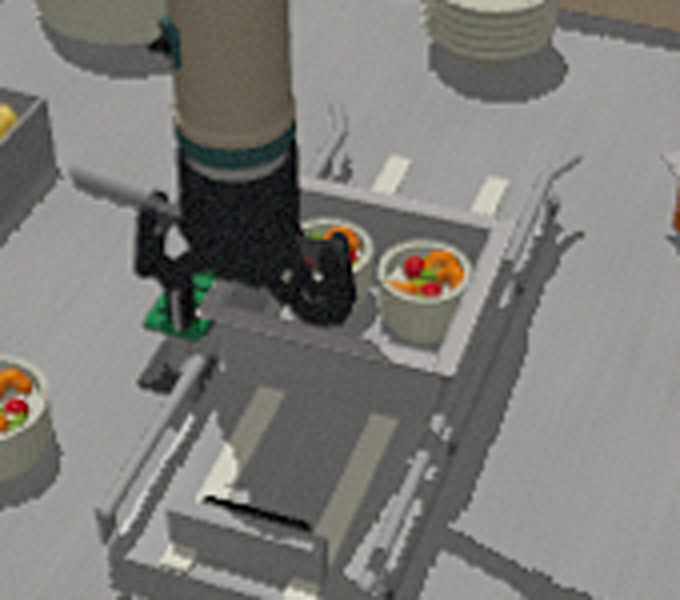

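The pan is moving with the plate pressed and the dishes upright; the rim front edge is now at about (330,340). Pushing on 100 mm.

```bash
for i in 1 2 3 4; do python3 -m inch '[{"claw":1,"travel":[-0.001,0.025,0],"turn":0},{"claw":1,"travel":[-0.002,0.05,0],"turn":0},{"claw":1,"travel":[-0.003,0.075,0],"turn":0},{"claw":1,"travel":[-0.003,0.1,0],"turn":0},{"claw":1,"travel":[-0.004,0.125,0],"turn":0}]'| grep -E 'pos|cont|clock'; done
```

```text
clock: 6.75
position: [0.5405, 0.0351, 0.0588]
contact_force: [-0.7, -4.6, 1.3]
clock: 7.25
position: [0.5402, 0.0608, 0.0591]
contact_force: [0.7, -3.3, -0.2]
clock: 7.75
position: [0.5396, 0.0856, 0.0593]
contact_force: [-0.2, -3.7, -0.7]
clock: 8.25
position: [0.5388, 0.1106, 0.0593]
contact_force: [-0.0, -4.8, -0.6]
```

Now the last ~20 mm, slowly, until the bumper resists.

```bash
python3 -m inch '[{"claw":1,"travel":[-0.001,0.02,0],"turn":0},{"claw":1,"travel":[-0.001,0.035,0],"turn":0},{"claw":1,"travel":[-0.002,0.05,0],"turn":0},{"claw":1,"travel":[-0.002,0.06,0],"turn":0},{"claw":1,"travel":[-0.003,0.07,0],"turn":0}]'| grep -E 'pos|cont|clock'
python3 -m inch '[{"claw":1,"travel":[0,0.01,0],"turn":0},{"claw":1,"travel":[0,0.015,0],"turn":0}]'| grep -E 'pos|cont|clock'
```

```text
clock: 8.75
position: [0.5382, 0.1242, 0.0593]
contact_force: [0.5, -3.8, -1.3]
clock: 8.95
position: [0.5382, 0.1273, 0.0593]
contact_force: [-0.2, -4.4, -0.9]
```

```bash
python3 -m inch '[{"claw":1,"travel":[0,0.01,0],"turn":0},{"claw":1,"travel":[0,0.015,0],"turn":0}]'| grep -E 'pos|cont|clock'
python3 -m inch '[{"claw":1,"travel":[0,0.007,0],"turn":0},{"claw":1,"travel":[0,0.007,0],"turn":0}]'| grep -E 'pos|cont|clock'
```

```text
clock: 9.15
position: [0.5381, 0.1289, 0.0593]
contact_force: [0.1, -10.7, 0.3]
clock: 9.35
position: [0.5381, 0.1293, 0.0593]
contact_force: [-0.2, -11.1, 0.3]
```

The bumper is met at the predicted spot (0.129). Back off 8 mm, then lift clear.

```bash
python3 -m inch '[{"claw":1,"travel":[0,-0.02,0],"turn":0},{"claw":1,"travel":[0,-0.045,0],"turn":0},{"claw":1,"travel":[0,-0.045,0.05],"turn":0},{"claw":1,"travel":[0,-0.045,0.15],"turn":0},{"claw":1,"travel":[0,-0.045,0.35],"turn":0}]'| grep -E 'pos|cont|clock'
python3 -m inch '[{"claw":1,"travel":[0,0,0.25],"turn":0},{"claw":1,"travel":[0,-0.25,0.5],"turn":0},{"claw":1,"travel":[0,-0.5,0.5],"turn":0},{"claw":1,"travel":[0,-0.75,0.5],"turn":0},{"claw":1,"travel":[0,-1,0.5],"turn":0}]'| grep -E 'pos|cont|clock'
python3 - <<'E'
from h import *
a=snap('scene','s4.png')[155:255,170:340];b=snap('side','d4.png')[140:280,185:315]
f=lambda i,s:cv2.resize(i,s,interpolation=cv2.INTER_CUBIC)
cv2.imwrite('pics/f4.png',np.hstack([f(a,(476,280)),f(b,(260,280))])[:,:,::-1])
E
```

```text
clock: 9.85
position: [0.5362, 0.123, 0.1283]
contact_force: [1.1, -0.4, -0.3]
clock: 10.35
position: [0.5388, -0.0623, 0.2314]
contact_force: [1.4, -0.5, 0.6]
```

View pics/f4.png

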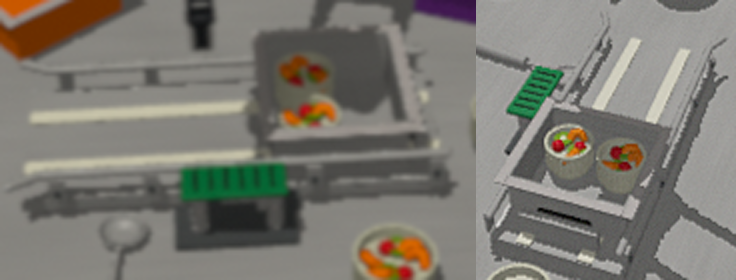

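The pan is at the bumper, the dishes are upright at (303,70) and (308,113), and the green plate is back at its original height (rows 166–198, originally 164–198). Handing in.

```bash
python3 -m inch '[{"claw":1,"travel":[0,0,0],"turn":0},{"claw":1,"travel":[0,0,0],"turn":0},{"claw":1,"travel":[0,0,0],"turn":0}]' | grep clock; python3 -c "
from rig import ticket
print(ticket.sign_off())"
```

```text
clock: 10.75
the job is handed in; nothing more can be done
None
```

I held the stop down and slid the pan past it to the bumper. In the last pictures the stop is back up behind the pan and both dishes stand upright; I handed the job in at about 10.8 s, and sign-off gave no verdict.

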